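# Stack the bamboo steamer

## Task

Build the steamer tower on the steel pan, one piece at a time from the bottom: first the basket of meat shumai, whose juices must drip on nothing else, then the basket of white buns, then the basket of broccoli and carrots, which comes out first, and last the bamboo lid. Seat each piece's foot fully home in the mouth below, carry everything level and set it down gently. Leave the pan, the yellow bottle, the timer and the paper cups where they are.

Things in the scene. Friction and masses are not known exactly. Their poses are not given: they have to be found in the camera images.
- basket_shumai: Open round bamboo basket with 4 shumai dumplings (yellow skin, brown meat, green pea) on paper; loose, 0.16 kg. Origin: centre of underside. Diameter 140 mm. Wall 10 mm thick (inside 120 mm) from z=8 mm to rim z=46 mm: pinch it from above. Foot below: 114 mm wide, 8 mm high. Food is fixed, within 34 mm of the axis, below z=35 mm. Nested foot-in-mouth (3 mm play), origin sits 42 mm above the pan's.
- basket_buns: Open round bamboo basket with 3 white buns; loose, 0.16 kg. Origin: centre of underside. Diameter 140 mm. Wall 10 mm thick (inside 120 mm) from z=8 mm to rim z=46 mm: pinch it from above. Foot below: 114 mm wide, 8 mm high. Food is fixed, within 34 mm of the axis, below z=35 mm. Nested foot-in-mouth (3 mm play), origin sits 38 mm above the other basket's.
- basket_veg: Open round bamboo basket with broccoli and carrot slices; loose, 0.16 kg. Origin: centre of underside. Diameter 140 mm. Wall 10 mm thick (inside 120 mm) from z=8 mm to rim z=46 mm: pinch it from above. Foot below: 114 mm wide, 8 mm high. Food is fixed, within 34 mm of the axis, below z=35 mm. Nested foot-in-mouth (3 mm play), origin sits 38 mm above the other basket's.
- lid: Round bamboo lid, 140 mm in diameter, low ribbed dome, dark wooden knob; loose, 0.14 kg. Origin: centre of underside. Foot 114 mm wide, 8 mm high; hoop z=8 to 21 mm, dome to z=33 mm. Knob on the axis: head 26 mm in diameter from z=43 mm to its top at z=58 mm. Nested in a basket's mouth (3 mm play), origin sits 38 mm above the basket's.
- pan: Low round steel steamer pan, loose, 1.6 kg. Origin: centre of underside. Body 144 mm in diameter; flat deck at z=50 mm, 160 mm outside, with a 120 mm round mouth that takes a basket's foot. Two wire loop handles at its +y and -y sides reach 102 mm from the axis at z=39 mm.
- yellow_bottle: Yellow squeeze bottle, upright, 54 mm in diameter and 200 mm tall with a pale nozzle; loose. Origin at the centre of its underside. A bystander, to be left alone.
- timer: White wind-up kitchen timer with a red dial, 62 x 62 x 42 mm; loose. Origin at the centre of its underside. A bystander, to be left alone.
- paper_cups: Small stack of nested white pleated food cups, open on top, 60 mm in diameter and 49 mm high; loose. Origin at the centre of its underside. A bystander, to be left alone.

How it is judged:
By the outcome, as a careful person would: the job done as asked, in the order asked, and still so for the second after the job is handed in, with the robot touching nothing.
It also fails if it takes over 122 s, if anything falls off the work surface, if the arm or the gripper's body presses on something with over 40 N, if the wrist force passes 120 N, or if a joint passes its speed limit or range.

## Robot

A 7-joint arm with a two-finger parallel gripper is mounted at the origin on a cart in front of the work surface, level with it; the furniture and walls round the work are solid. World frame = base frame: x ahead of the robot, y to its left, z up, the work surface at z = 0. Lengths are in mm, angles in rad, forces in N, time in s.
With the tool pointing down it reaches from about 425 to 950 mm from the base axis. Payload 16.7 kg.
Tool frame: the origin (TCP) lies at the very end of the fingers, on their centre line; the grasp point (between the pads) lies 19 mm behind it (ctrl.grip_point_offset is the distance from the TCP to the grasp point, in mm); z points along the fingers, y is the line along which they close (so a half turn about z gives the same grasp; the last joint's range is limited). The gripper opens to 94 mm and grips with 3 to 60 N. Pads are 16 mm wide; open, the fingers measure 119 mm over their backs; the gripper's body (75 mm by 177 mm) begins 78 mm behind the grasp point.
Start: joints at [-1.458, 0.426, 0.074, 1.606, -0.034, 1.111, -0.067], TCP at [175.361, 651.784, 205.467] pointing down, gripper open.
Joint ranges: [-2.85, 2.85], [-0.5, 2.14], [-1.23, 1.37], [0.21, 2.46], [-1.02, 4.16], [0.16, 2.05], [-2.73, 2.73]. Speed limits (rad/s): [1.89, 1.89, 2.39, 2.39, 3.01, 3.01, 3.01].

## Interface

Orientations are given as a 3x3 rotation matrix whose columns are the frame's x, y, z axes.
In Python, from station import ctrl gives the robot as it stands.
- The arm moves only by the tool carry_out, never from a script. Its argument "motion" is a list of rows, each a list of 3 entries, a list of its own where there are three numbers: the finger opening in mm, from 0 to 94, then the shift along the tool's x, y, z in units of 50 mm (1.0 is 50 mm), then the turn about the tool's z in rad. A call has 1 to 8 rows; each row shifts and turns the commanded pose from where the row before left it, along the tool's axes as they then stand; what a row does not reach is not made up. A row lasts 1/10 s, in which the tool goes at most 50 mm and 8.59 degrees, less where a joint would pass 70% of its speed; a pose out of reach is approached as far as the arm can. A call is refused whole if a number of a shift passes 1 or a number of a turn 0.15, either way. A call with a gripper value outside its range is refused whole. The fingers move at their own pace and stop on an object; the grip force is fixed at half the most. Time passes only in rows, so rows that do not move let the fingers close. It gives the time, the measured TCP pose, the force, the opening and the grip force at its end, in the units of the state.
- ctrl.observe(): the state, without advancing time (a new reading comes with each control period).
- ctrl.camera(name): name is "side" or "top" or "wrist"; returns (picture, depth): 384x512x3 uint8, blue, green, red; 384x512 float32, mm along the optical axis (not along the pixel's ray), 0 where there is no reading.
- ctrl.calibration(name): a dict with "camera_matrix" (3x3 intrinsics, pixels), "dist" ([k1, k2, p1, p2, k3] as OpenCV has them; the pictures are not rectified), "eye" and "orientation" of the camera in the world; the wrist camera has in their place "hand_eye" (4x4, takes a point from camera to tool coordinates, whose origin is the TCP and whose axes are the flange's). Camera axes: x right, y up, looking along -z (the intrinsics and any distortion apply to the point x, -y, -z); pixel columns grow to the right and rows downward; lengths in mm; the calibration is good to about 2 mm. A picture is of the moment at which its call begins: read the wrist's pose just before it. calibration takes no time and is no camera call.
- ctrl.close_job(): hands the job in; it is judged then, once.
The state is a dict: "time": time; "joint_positions": joint angles; "joint_velocities": joint speeds; "joint_efforts": joint torques, N m; "ee_pos": TCP position; "eef_rot": TCP orientation; "force": force on the tool from outside, world axes, zero at the start; "ft_torque": the same for the moment, N m; "finger_gap": finger opening in mm; "grip_force": force on a finger pad.
Only numpy, scipy, OpenCV 4.12 (cv2) and the standard library are available. Lean on these libraries where they do the work, as an engineer would, in place of code of your own. Each camera call takes 0.05 s, during which the arm holds its last target. There are 200 camera calls.

## Working session

There is one attempt and no reset: what is moved stays moved. The work goes in short steps, Python scripts to look and compute and a tool call to move; the robot and the scene stay as the last step left them, time stands still between calls to the robot, and variables do not carry over. Pictures are saved under pics/ and viewed, at most 14 in all, crops included, and the job is handed in when it is done.

Besides the shell and the picture viewer there is one more tool, called as name(argument=value, ...) on one line, values as JSON. carry_out: Moves the arm, as the interface text tells. Its arguments: {"type":"object","properties":{"motion":{"type":"array","items":{"type":"array"}}},"required":["motion"]}

```bash
ls; mkdir -p pics; python3 - <<'E'
from station import ctrl
import cv2,numpy as np
s=ctrl.observe();print(s['time'],s['ee_pos'],np.round(s['eef_rot'],3).tolist(),s['finger_gap'],ctrl.grip_point_offset)
out=[]
for n in ['top','side']:
    p,d=ctrl.camera(n);cv2.imwrite(f'pics/{n}0.png',p);np.save(f'pics/{n}0.npy',d)
    c=ctrl.calibration(n);print(n,{k:np.round(v,3).tolist() for k,v in c.items()})
E
```

```text
pics
0.0 [175.26230334 651.37796391 204.78185213] [[-0.966, 0.26, -0.0], [0.26, 0.966, -0.001], [-0.0, -0.001, -1.0]] 94.50746998403078 18.8
top {'camera_matrix': [[409.38, 0.0, 251.162], [0.0, 409.38, 190.68], [0.0, 0.0, 1.0]], 'dist': [-0.043, 0.0, 0.0, 0.0, 0.0], 'eye': [454.933, 2.482, 1435.887], 'orientation': [[-0.016, 0.999, -0.048], [-1.0, -0.016, -0.01], [-0.011, 0.048, 0.999]]}
side {'camera_matrix': [[487.316, 0.0, 255.056], [0.0, 487.316, 185.272], [0.0, 0.0, 1.0]], 'dist': [0.052, 0.0, 0.0, 0.0, 0.0], 'eye': [504.496, -1267.408, 946.824], 'orientation': [[1.0, -0.02, -0.015], [-0.001, 0.579, -0.815], [0.025, 0.815, 0.579]]}
```

View pics/top0.png

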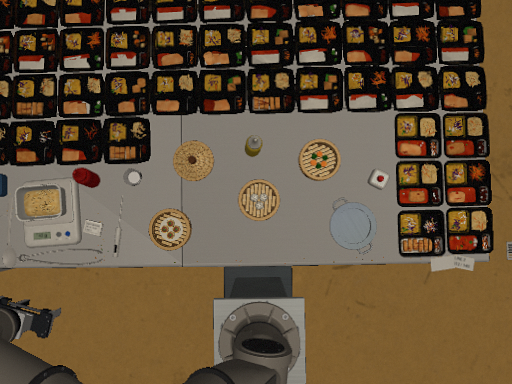

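View pics/side0.png

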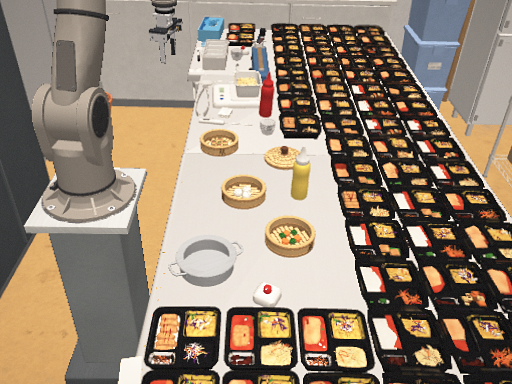

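The top view shows shumai (170,229), buns (259,200), veg (320,159), lid (193,160), pan (353,226), bottle (254,147), timer (379,178) and cups (134,177). The side view agrees with these positions.

```bash
cat > h.py <<'E'
from station import ctrl
import cv2,numpy as np
def cloud(d,c,R=None,e=None):
    v,u=np.nonzero(d>0); z=d[v,u].astype(float)
    n=cv2.undistortPoints(np.c_[u,v].astype(np.float64)[:,None],np.array(c['camera_matrix']),np.array(c['dist']))[:,0]
    P=np.c_[n[:,0]*z,-n[:,1]*z,-z]
    return P@np.array(c['orientation']).T+np.array(c['eye']),u,v
def fit(xy,r=None,n=30):
    from scipy.optimize import least_squares
    f=lambda p:np.hypot(*(xy-p[:2]).T)-(p[2] if r is None else r)
    x0=[*xy.mean(0)]+([60] if r is None else [])
    return least_squares(f,x0,loss='soft_l1',f_scale=2).x
E
python3 - <<'E'
from h import *
px=dict(shumai=(170,229),buns=(259,200),veg=(320,159),lid=(193,160),pan=(353,226),bottle=(254,147),timer=(379,178),cups=(134,177))
c=ctrl.calibration('top');P,u,v=cloud(np.load('pics/top0.npy'),c)
cs=ctrl.calibration('side');Q,_,_=cloud(np.load('pics/side0.npy'),cs)
for n,(a,b) in px.items():
    i=np.argmin((u-a)**2+(v-b)**2);p=P[i]
    for nm,C in (('top',P),('side',Q)):
        near=C[(np.hypot(*(C[:,:2]-p[:2]).T)<110)]
        tab=np.median(near[np.abs(near[:,2])<12][:,2])
        zl,zh={'pan':(44,58),'lid':(14,60),'bottle':(20,205),'timer':(25,50),'cups':(25,60)}.get(n,(36,54))
        rad=dict(pan=84,bottle=40,timer=50,cups=40).get(n,90)
        m=near[(near[:,2]-tab>zl)&(near[:,2]-tab<zh)&(np.hypot(*(near[:,:2]-p[:2]).T)<rad)]
        if len(m)<5: print(n,nm,len(m));continue
        mid=(m[:,:2].max(0)+m[:,:2].min(0))/2
        print(n,nm,'table',round(tab,1),'N',len(m),'fit',np.round(fit(m[:,:2]),1),'mid',mid.round(1),'span',np.ptp(m[:,:2],axis=0).round(0),'zmax',m[:,2].max().round(1))
E
```

```text
shumai top table 0.1 N 438 fit [396.2 296.6  65.5] mid [394.6 296.5] span [140. 141.] zmax 52.8
shumai side table -0.6 N 320 fit [395.6 295.8  65.2] mid [394.3 296.5] span [142. 153.] zmax 50.5
buns top table 0.3 N 414 fit [491.4  -9.4  65.3] mid [491.9  -8.7] span [140. 140.] zmax 53.2
buns side table -0.6 N 433 fit [491.4  -9.9  65.4] mid [490.8  -8.9] span [138. 144.] zmax 50.2
veg top table 0.4 N 403 fit [ 626.2 -218.5   64.7] mid [ 626.9 -217.8] span [139. 137.] zmax 53.5
veg side table -0.2 N 574 fit [ 626.4 -220.5   65.2] mid [ 627.5 -219.6] span [139. 146.] zmax 50.3
lid top table -0.3 N 1282 fit [633.4 217.2  50.2] mid [633.9 217.7] span [141. 141.] zmax 59.6
lid side table -0.7 N 598 fit [618.1 213.3  44.2] mid [627.6 216.6] span [128. 146.] zmax 59.1
pan top table 1.3 N 614 fit [ 398.  -327.    68.8] mid [ 398.3 -330.6] span [159. 147.] zmax 57.8
pan side table 0.8 N 822 fit [ 397.4 -327.3   69.1] mid [ 396.9 -330.7] span [161. 151.] zmax 55.8
bottle top table -0.2 N 287 fit [666.7   6.2  19.8] mid [669.1   6.6] span [49. 57.] zmax 201.5
bottle side table -0.6 N 650 fit [670.    3.9  22.8] mid [668.3  -7.1] span [49. 41.] zmax 200.2
timer top table -0.0 N 157 fit [ 560.8 -428.    20.5] mid [ 561.1 -427.8] span [59. 60.] zmax 45.9
timer side table -0.0 N 245 fit [ 557.8 -421.2   19.4] mid [ 558.8 -427.2] span [63. 62.] zmax 44.8
cups top table -0.3 N 174 fit [577.9 424.4  25.5] mid [577.7 425.5] span [58. 59.] zmax 51.0
cups side table -0.6 N 158 fit [577.  425.3  27.3] mid [576.5 426.7] span [58. 70.] zmax 49.6
```

carry_out(motion=[[26,[0,0,0],0.145],[26,[0,0,0],0.145],[26,[0,0,0],0.145],[26,[0,0,0],0.145],[26,[0,0,0],0.145],[26,[0,0,0],0.145],[26,[0,0,0],0.145],[26,[0,0,0],0.145]])

```text
time: 0.9
ee_pos: [175.3, 651.6, 205.1]
eef_rot: [[-0.142, 0.99, -0.0], [0.99, 0.142, -0.001], [-0.001, -0.0, -1.0]]
force: [0.3, 0.3, -0.6]
finger_gap: 33.3
grip_force: 0.0
```

```bash
python3 - <<'E'
from h import *
P,u,v=cloud(np.load('pics/top0.npy'),ctrl.calibration('top'))
Q,_,_=cloud(np.load('pics/side0.npy'),ctrl.calibration('side'))
for C in(P,Q):
  p=np.array([398,-328.]);
  for k in range(5):
    r=np.hypot(*(C[:,:2]-p).T); m=C[(r<82)&(C[:,2]>45)&(C[:,2]<56)]; p=fit(m[:,:2],70)[:2]
    q=m[:,:2]
  rr=np.hypot(*(q-p).T); i=C[(r<58)&(C[:,2]<40)]; print(p,len(m),np.percentile(rr,[1,5,50,95,99]),q.min(0),q.max(0), np.median(i[:,2]))
s=ctrl.observe();print(s['time'],s['ee_pos'],np.round(s['eef_rot'],3).tolist(),s['finger_gap'])
E
```

```text
[ 398.66999438 -324.50661145] 737 [59.70487853 60.88900819 70.29866477 79.49076273 80.34724098] [ 318.96177882 -404.14813397] [ 477.89749765 -247.69327515] 2.7698016143408495
[ 397.99093271 -324.94523241] 960 [57.74896603 60.77489237 70.54436085 79.69484837 81.11804202] [ 316.5980019  -405.97395571] [ 477.29096663 -244.10689445] 2.8035799806244768
0.9 [175.26523145 651.55190657 205.09097607] [[-0.142, 0.99, -0.0], [0.99, 0.142, -0.001], [-0.001, -0.0, -1.0]] 33.332215308236826
```

carry_out(motion=[[26,[0,0,0],0.1425],[26,[-0.7,0.56,0],0],[26,[-0.7,0.56,0],0],[26,[-0.7,0.56,0],0],[26,[-0.7,0.56,0],0],[26,[-0.7,0.56,0],0],[26,[-0.7,0.56,0],0],[26,[-0.7,0.56,0],0]])

```text
time: 1.7
ee_pos: [373.4, 406.2, 205.4]
eef_rot: [[-0.006, 1.0, -0.0], [1.0, 0.006, -0.0], [-0.0, -0.0, -1.0]]
force: [0.4, 0.3, 0.2]
finger_gap: 25.8
grip_force: 0.0
```

carry_out(motion=[[26,[-0.7,0.56,0],0],[26,[-0.7,0.56,0],0],[26,[-0.5,0.4,0],0],[26,[-0.31,0.28,0],0],[26,[0,0,0.4],0],[26,[0,0,0.4],0],[26,[0,0,0],0],[26,[0,0,0],0]])

```text
time: 2.5
ee_pos: [463.2, 297.7, 165.6]
eef_rot: [[-0.005, 1.0, -0.0], [1.0, 0.005, -0.001], [-0.001, -0.001, -1.0]]
force: [0.8, -0.2, -0.2]
finger_gap: 25.9
grip_force: 0.0
```

```bash
python3 - <<'E'
from h import *
s=ctrl.observe();print(s['time'],s['ee_pos'],np.round(s['eef_rot'],3).tolist(),s['finger_gap'],s['joint_positions'])
p,d=ctrl.camera('wrist');cv2.imwrite('pics/w1.png',p)
c=ctrl.calibration('wrist');print(c)
H=np.array(c['hand_eye']);R=np.array(s['eef_rot'])
c['orientation']=R@H[:3,:3];c['eye']=R@H[:3,3]+s['ee_pos']
C,u,v=cloud(d,c)
q=np.array([396,296.3])
r=np.hypot(*(C[:,:2]-q).T);m=C[(r>52)&(r<78)&(C[:,2]>36)&(C[:,2]<54)];print(len(m),fit(m[:,:2],65),fit(m[:,:2]),np.median(m[:,2]))
E
```

```text
2.5 [463.21415364 297.70117586 165.63757677] [[-0.005, 1.0, -0.0], [1.0, 0.005, -0.001], [-0.001, -0.001, -1.0]] 25.891346918766573 [-1.11834876  0.29023778  0.51826223  1.95077813 -0.17537517  0.94517578
 -0.50941012]
{'camera_matrix': array([[336.98688142,   0.        , 254.76528703],
       [  0.        , 336.98688142, 192.3548067 ],
       [  0.        ,   0.        ,   1.        ]]), 'dist': array([-0.09969329,  0.        ,  0.        ,  0.        ,  0.        ]), 'hand_eye': array([[ 3.95593848e-05,  9.57248834e-01,  2.89265738e-01,
         8.46002441e+01],
       [ 9.99999995e-01, -6.56047240e-05,  8.03436354e-05,
        -1.01612584e+00],
       [ 9.58860502e-05,  2.89265733e-01, -9.57248832e-01,
        -1.79624263e+02],
       [ 0.00000000e+00,  0.00000000e+00,  0.00000000e+00,
         1.00000000e+00]])}
5359 [396.62664745 301.70466083] [396.56928745 301.85241974  64.37298611] 46.020503071312646
```

View pics/w1.png

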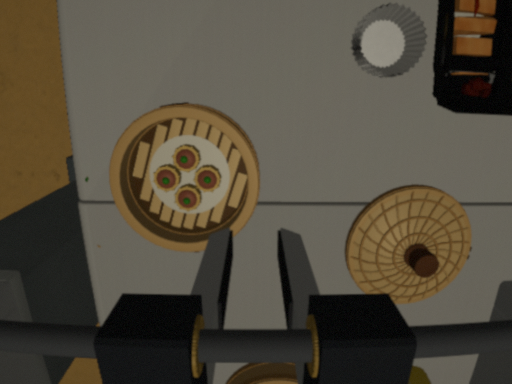

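The wrist view shows the shumai basket at (185,177), the lid at (408,243) and the cups at (388,42). The wrist fit may be biased by the outer wall, so I'll refit on the rim only.

```bash
cat >> h.py <<'E'
def look(name,png=None):
    s=ctrl.observe();p,d=ctrl.camera(name)
    if png: cv2.imwrite('pics/'+png,p)
    c=dict(ctrl.calibration(name))
    if name=='wrist':
        H=np.array(c['hand_eye']);R=np.array(s['eef_rot']);c['orientation']=R@H[:3,:3];c['eye']=R@H[:3,3]+s['ee_pos']
    return cloud(d,c)[0]
def ring(C,q,zl,zh,rn=65,band=9):
    q=np.array(q,float)
    for k in range(6):
        r=np.hypot(*(C[:,:2]-q).T);m=C[(abs(r-rn)<band)&(C[:,2]>zl)&(C[:,2]<zh)]
        q=fit(m[:,:2],rn)[:2]
    a=np.degrees(np.arctan2(*(m[:,:2]-q).T[::-1]))//45
    return q.round(1),len(m),np.unique(a,return_counts=True)[1],np.percentile(np.hypot(*(m[:,:2]-q).T),[2,98]).round(1)
E
python3 - <<'E'
from h import *
s=ctrl.observe();print(s['time'],s['ee_pos'])
for n in('wrist','top','side'):
    C=look(n); print(n,ring(C,[396,297],43,50))
    r=np.hypot(*(C[:,:2]-[633,217]).T);m=C[(r<40)&(C[:,2]>50)&(C[:,2]<66)];print(' knob',len(m),(m.max(0)+m.min(0))/2,m[:,2].max())
E
```

```text
2.55 [463.47688693 298.00310458 166.13541677]
wrist (array([396., 301.]), 4715, array([570, 521, 238, 589, 687, 731, 733, 646]), array([59.5, 70.4]))
 knob 553 [632.03069167 220.79534586  55.44462548] 60.69223842289506
top (array([396.1, 296.7]), 168, array([37, 34, 31, 35, 15, 16]), array([60.1, 70.8]))
 knob 46 [632.17330958 216.39952467  58.73289432] 65.21139709300428
side (array([395.4, 297. ]), 159, array([20, 20, 20, 21, 15, 21, 22, 20]), array([57.5, 72.9]))
 knob 33 [632.01093242 216.37348012  56.33786424] 61.986036106170445
```

carry_out(motion=[[26,[0,-0.05,0],0.005],[26,[0,0,0.6],0],[26,[0,0,0.6],0],[26,[0,0,0.6],0],[26,[0,0,0.4],0],[26,[0,0,0.4],0],[26,[0,0,0.4],0],[26,[0,0,0],0]])

```text
time: 3.5
ee_pos: [459.8, 297.3, 13.9]
eef_rot: [[-0.001, 1.0, -0.002], [1.0, 0.0, -0.002], [-0.002, -0.002, -1.0]]
force: [-0.4, 0.4, 0.6]
finger_gap: 26.3
grip_force: 0.0
```

carry_out(motion=[[0,[0,0,0],0],[0,[0,0,0],0],[0,[0,0,0],0],[0,[0,0,0],0],[0,[0,0,0],0],[0,[0,0,0],0]])

```text
time: 4.1
ee_pos: [461.3, 298.3, 16.6]
eef_rot: [[-0.0, 1.0, 0.001], [1.0, 0.0, 0.001], [0.001, 0.001, -1.0]]
force: [-1.8, -1.1, 8.6]
finger_gap: 10.0
grip_force: 29.7
```

carry_out(motion=[[0,[0,0,-0.05],0],[0,[0,0,-0.15],0],[0,[0,0,-0.3],0],[0,[0,0,-0.4],0],[0,[0,0,-0.4],0],[0,[0,0,-0.4],0],[0,[0,0,-0.3],0],[0,[0,0,0],0]])

```text
time: 4.9
ee_pos: [461.8, 298.6, 118.2]
eef_rot: [[-0.0, 1.0, 0.003], [1.0, 0.0, 0.003], [0.003, 0.003, -1.0]]
force: [0.4, 0.3, -1.8]
finger_gap: 9.5
grip_force: 29.7
```

```bash
python3 - <<'E'
from h import *
s=ctrl.observe();print(s['time'],s['ee_pos'],s['force'],s['finger_gap'])
C=look('wrist','w2.png');z=s['ee_pos'][2]-16
print(ring(C,[396,299],z+40,z+53))
T=look('side'); print(ring(T,[396,299],z+40,z+53))
for C in(C,T):
    r=np.hypot(*(C[:,:2]-[396,299]).T);m=C[(r>61)&(r<69)&(C[:,2]>z+30)&(C[:,2]<z+60)]
    print(np.linalg.lstsq(np.c_[m[:,:2]-[396,299],np.ones(len(m))],m[:,2],rcond=None)[0], z)
E
```

```text
4.9 [461.79296799 298.57087643 118.22379379] [ 0.41571051  0.34676567 -1.76983305] 9.536289676612837
(array([397.3, 301.3]), 12678, array([1601,  151,  910, 2584, 2870, 2537, 2025]), array([58.9, 70.9]))
(array([393.5, 296.7]), 177, array([22, 28, 22, 29, 13, 17, 26, 20]), array([58.1, 72.7]))
[1.36065143e-02 2.78070174e-04 1.47270029e+02] 102.22379378550772
[ 1.29258802e-02 -7.56120444e-03  1.41288233e+02] 102.22379378550772
```

View pics/w2.png

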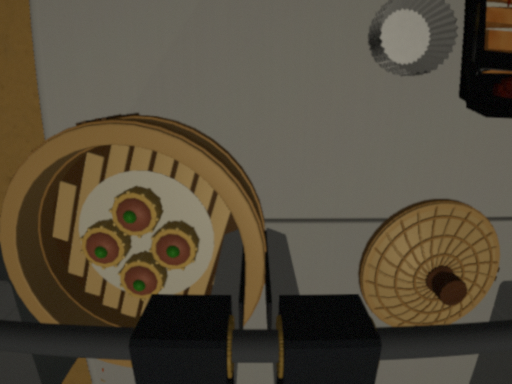

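carry_out(motion=[[0,[-0.2,0,0],0],[0,[-0.4,0,0],0],[0,[-0.5,0,0],0],[0,[-0.5,0,0],0],[0,[-0.5,0,0],0],[0,[-0.5,0,0],0],[0,[-0.5,0,0],0],[0,[-0.5,0,0],0]])

```text
time: 5.8
ee_pos: [460.0, 114.9, 115.0]
eef_rot: [[0.001, 1.0, -0.001], [1.0, -0.001, -0.001], [-0.001, -0.001, -1.0]]
force: [-0.0, 0.7, -2.5]
finger_gap: 9.7
grip_force: 29.7
```

carry_out(motion=[[0,[-0.5,0,0],0],[0,[-0.5,0,0],0],[0,[-0.5,0,0],0],[0,[-0.5,0,0],0],[0,[-0.5,0,0],0],[0,[-0.5,0,0],0],[0,[-0.5,0,0],0],[0,[-0.5,0,0],0]])

```text
time: 6.6
ee_pos: [459.3, -84.6, 115.0]
eef_rot: [[0.001, 1.0, -0.001], [1.0, -0.001, -0.0], [-0.0, -0.001, -1.0]]
force: [0.6, 0.8, -1.2]
finger_gap: 10.0
grip_force: 29.7
```

carry_out(motion=[[0,[-0.5,0,0],0],[0,[-0.5,0,0],0],[0,[-0.5,0,0],0],[0,[-0.5,0,0],0],[0,[-0.5,0,0],0],[0,[-0.5,0,0],0],[0,[-0.5,0,0],0],[0,[-0.5,0,0],0]])

```text
time: 7.4
ee_pos: [458.9, -284.1, 115.0]
eef_rot: [[0.001, 1.0, -0.001], [1.0, -0.001, 0.0], [0.0, -0.001, -1.0]]
force: [-0.1, 0.8, -2.1]
finger_gap: 10.1
grip_force: 29.7
```

carry_out(motion=[[0,[-0.4,0,0],0],[0,[-0.25,0.03,0],0],[0,[-0.18,0,0],0],[0,[0,0,0],0],[0,[0,0,0],0],[0,[0,0,0],0]])

```text
time: 8.0
ee_pos: [462.6, -322.7, 115.4]
eef_rot: [[-0.001, 1.0, -0.0], [1.0, 0.001, 0.001], [0.001, -0.0, -1.0]]
force: [0.1, -0.3, -1.9]
finger_gap: 9.5
grip_force: 29.7
```

```bash
python3 - <<'E'
from h import *
s=ctrl.observe();print(s['time'],s['ee_pos'],np.round(s['eef_rot'],3).tolist(),s['force'],s['finger_gap'])
z=s['ee_pos'][2]-16
for n in('wrist','top','side'):
    C=look(n); print(n,ring(C,[398,-325],z+40,z+53),'pan',ring(C,[398,-325],46,54,70,14))
E
```

```text
8.0 [ 462.62076141 -322.70053254  115.38779973] [[-0.001, 1.0, -0.0], [1.0, 0.001, 0.001], [0.001, -0.0, -1.0]] [ 0.10964602 -0.32407964 -1.92889194] 9.51385502160698
wrist (array([ 398.2, -319.9]), 12732, array([1650,  146,  907, 2582, 2862, 2543, 2042]), array([58.9, 70.9])) pan (array([ 399.5, -320.5]), 4221, array([ 316, 1607, 1760,  538]), array([59.7, 77.4]))
top (array([ 397.6, -319.9]), 164, array([55, 59, 50]), array([58.8, 70.1])) pan (array([ 400. , -321.9]), 206, array([ 6, 64, 64, 59, 13]), array([60.4, 78.5]))
side (array([ 396.4, -323.7]), 529, array([68, 86, 84, 81, 31, 57, 57, 65]), array([58.3, 72.3])) pan (array([ 398.3, -324.9]), 622, array([114, 135, 136, 119,  76,  42]), array([58.9, 80.2]))
```

carry_out(motion=[[0,[-0.02,0.03,0.1],0],[0,[0,0,0.2],0],[0,[0,0,0.2],0],[0,[0,0,0.2],0],[0,[0,0,0.1],0],[0,[0,0,0.1],0],[0,[0,0,0],0],[0,[0,0,0],0]])

```text
time: 8.95
ee_pos: [464.1, -324.8, 70.6]
eef_rot: [[-0.0, 1.0, -0.0], [1.0, 0.0, -0.0], [-0.0, -0.0, -1.0]]
force: [0.3, 0.6, -1.0]
finger_gap: 10.2
grip_force: 29.7
```

```bash
python3 - <<'E'
from h import *
s=ctrl.observe();print(s['time'],s['ee_pos'],s['force'],s['finger_gap'])
z=s['ee_pos'][2]-16
for n in('wrist','side'):
    C=look(n); print(n,ring(C,[398,-323],z+41,z+51),'pan',ring(C,[398,-323],46,54,70,14))
E
```

```text
8.95 [ 464.08923976 -324.81100794   70.59015322] [ 0.27302151  0.56555575 -0.96157329] 10.203655356201352
wrist (array([ 399.5, -322. ]), 12375, array([1525,  147,  903, 2513, 2830, 2499, 1958]), array([59. , 70.7])) pan (array([ 400.6, -317.9]), 4138, array([ 154, 1521, 1694,  769]), array([63.8, 76. ]))
side (array([ 397.8, -325.3]), 461, array([62, 79, 80, 73, 23, 38, 46, 60]), array([57.8, 71.8])) pan (array([ 397.7, -325.4]), 471, array([ 87, 130, 129, 103,  15,   7]), array([58.2, 80.1]))
```

carry_out(motion=[[0,[0,0,0.05],0],[0,[0,0,0.05],0],[0,[0,0,0.05],0],[0,[0,0,0.04],0],[0,[0,0,0.03],0],[0,[0,0,0.02],0],[0,[0,0,0],0],[0,[0,0,0],0]])

```text
time: 9.85
ee_pos: [464.0, -324.7, 58.6]
eef_rot: [[-0.0, 1.0, -0.0], [1.0, 0.0, 0.0], [0.0, -0.0, -1.0]]
force: [-1.7, 1.5, 3.5]
finger_gap: 10.2
grip_force: 29.7
```

```bash
python3 - <<'E'
from h import *
s=ctrl.observe();print(s['time'],s['ee_pos'],s['force'],s['finger_gap'])
for n in('wrist','side'):
    C=look(n); r=np.hypot(*(C[:,:2]-[398,-324]).T);m=C[abs(r-65)<3.5];m=m[abs(m[:,2]-89)<9];print(n,ring(C,[398,-323],82,95),np.linalg.lstsq(np.c_[m[:,:2]-[398,-324],np.ones(len(m))],m[:,2],rcond=None)[0])
E
```

```text
9.85 [ 463.98059506 -324.70794889   58.61636673] [-1.66431357  1.45832735  3.4979039 ] 10.214468686162261
wrist (array([ 399.7, -321.8]), 12924, array([1720,  154,  908, 2587, 2902, 2549, 2104]), array([58.8, 70.8])) [3.51670045e-04 5.37648707e-04 8.83455071e+01]
side (array([ 397.3, -325.4]), 499, array([69, 85, 89, 83, 23, 40, 46, 64]), array([57.7, 71.9])) [-4.61527522e-03 -5.61086296e-03  8.62600975e+01]
```

carry_out(motion=[[24,[0,0,0],0],[24,[0,0,0],0],[24,[0,0,0],0],[24,[0,0,-0.2],0],[24,[0,0,-0.5],0],[24,[0,0,-0.8],0],[24,[0,0,-0.8],0],[24,[0,0,-0.2],0]])

```text
time: 10.75
ee_pos: [465.3, -326.0, 187.9]
eef_rot: [[0.0, 1.0, 0.005], [1.0, -0.0, -0.002], [-0.002, 0.005, -1.0]]
force: [0.4, -0.3, -0.9]
finger_gap: 24.4
grip_force: 0.0
```

```bash
python3 - <<'E'
from h import *
s=ctrl.observe();print(s['time'],s['ee_pos'],s['force'],s['finger_gap'])
for n in('top','side'):
    C=look(n); print(n,'sh',ring(C,[398,-323],84,95),'buns',ring(C,[491.5,-9],43,51),'veg',ring(C,[626,-219],43,51))
E
```

```text
10.75 [ 465.29807328 -326.00384591  187.92022924] [ 0.36703909 -0.29172224 -0.9239889 ] 24.41141791659874
top sh (array([ 399.1, -321.7]), 209, array([30, 45, 52, 45, 37]), array([59.6, 70.3])) buns (array([491.7,  -9.2]), 299, array([38, 38, 37, 35, 38, 32, 39, 42]), array([60.3, 70.5])) veg (array([ 626.5, -219.3]), 300, array([33, 38, 36, 34, 38, 38, 44, 39]), array([58.9, 70.2]))
side sh (array([ 397.7, -324.7]), 499, array([63, 74, 78, 62, 56, 53, 55, 58]), array([59. , 71.7])) buns (array([491.5, -10.1]), 120, array([ 7, 21, 41, 20,  6,  8,  5, 12]), array([57.7, 70.8])) veg (array([ 626.6, -218.7]), 352, array([46, 57, 54, 36, 42, 40, 38, 39]), array([57.8, 71.1]))
```

carry_out(motion=[[26,[0,0,0],0.145],[26,[0,0,0],0.145],[26,[0,0,0],0.145],[26,[0,0,0],0.145],[26,[0,0,0],0.145],[26,[0,0,0],0.145],[26,[0,0,0],0.145],[26,[0,0,0],0.145]])

```text
time: 11.65
ee_pos: [463.4, -324.3, 182.2]
eef_rot: [[0.919, 0.394, -0.002], [0.394, -0.919, 0.0], [-0.002, -0.001, -1.0]]
force: [-0.2, -0.6, 0.5]
finger_gap: 26.1
grip_force: 0.0
```

carry_out(motion=[[26,[0,0,0],0.145],[26,[0,0,0],0.145],[26,[0,0,0],0.121],[26,[0,0,0],0],[26,[0,-0.7,0],0],[26,[0.1,-0.7,0],0],[26,[0.2,-0.7,0],0],[26,[0.2,-0.7,0],0]])

```text
time: 12.45
ee_pos: [488.7, -183.3, 182.9]
eef_rot: [[1.0, 0.004, -0.001], [0.004, -1.0, 0.0], [-0.001, -0.0, -1.0]]
force: [0.5, 0.0, -0.2]
finger_gap: 26.1
grip_force: 0.0
```

carry_out(motion=[[26,[0,-0.7,0],0],[26,[0,-0.7,0],0],[26,[0,-0.5,0],0],[26,[0.05,-0.3,0.5],0],[26,[0,0,0.5],0],[26,[0,0,0],0],[26,[0,0,0],0]])

```text
time: 13.15
ee_pos: [491.1, -75.5, 133.7]
eef_rot: [[1.0, 0.001, -0.001], [0.001, -1.0, -0.001], [-0.001, 0.001, -1.0]]
force: [0.3, -0.5, 0.6]
finger_gap: 26.2
grip_force: 0.0
```

carry_out(motion=[[26,[0.01,-0.02,0.4],0],[26,[0,0,0.5],0],[26,[0,0,0.5],0],[26,[0,0,0.4],0],[26,[0,0,0.3],0],[26,[0,0,0.24],0],[26,[0,0,0],0],[26,[0,0,0],0]])

```text
time: 13.95
ee_pos: [492.4, -74.1, 17.2]
eef_rot: [[1.0, 0.0, 0.001], [0.0, -1.0, -0.0], [0.001, 0.0, -1.0]]
force: [-0.1, -0.0, -0.1]
finger_gap: 26.0
grip_force: 0.0
```

carry_out(motion=[[0,[0,0,0],0],[0,[0,0,0],0],[0,[0,0,0],0],[0,[0,0,0],0],[0,[0,0,0],0],[0,[0,0,0],0]])

```text
time: 14.55
ee_pos: [492.5, -73.5, 17.0]
eef_rot: [[1.0, 0.0, 0.001], [0.0, -1.0, 0.0], [0.001, -0.0, -1.0]]
force: [-0.0, 1.9, 8.0]
finger_gap: 10.5
grip_force: 29.7
```

carry_out(motion=[[0,[0,0,-0.05],0],[0,[0,0,-0.15],0],[0,[0,0,-0.4],0],[0,[0,0,-0.5],0],[0,[0,0,-0.5],0],[0,[0,0,-0.5],0],[0,[0,0,-0.4],0],[0,[0,0,0],0]])

```text
time: 15.35
ee_pos: [493.0, -73.8, 143.6]
eef_rot: [[1.0, 0.0, 0.003], [0.0, -1.0, 0.001], [0.003, -0.001, -1.0]]
force: [1.0, 0.1, -2.8]
finger_gap: 10.3
grip_force: 29.7
```

carry_out(motion=[[0,[-0.06,0.2,0],0],[0,[-0.12,0.4,0],0],[0,[-0.15,0.5,0],0],[0,[-0.15,0.5,0],0],[0,[-0.15,0.5,0],0],[0,[-0.15,0.5,0],0],[0,[-0.15,0.5,0],0],[0,[-0.15,0.5,0],0]])

```text
time: 16.15
ee_pos: [436.5, -255.0, 140.5]
eef_rot: [[1.0, -0.0, -0.001], [-0.0, -1.0, 0.0], [-0.001, -0.0, -1.0]]
force: [0.5, -0.1, -2.0]
finger_gap: 10.2
grip_force: 29.7
```

carry_out(motion=[[0,[-0.15,0.5,0],0],[0,[-0.15,0.5,0],0],[0,[-0.15,0.5,0],0],[0,[-0.15,0.5,0],0],[0,[-0.12,0.4,0],0],[0,[-0.08,0.3,0],0],[0,[0,0,0],0],[0,[0,0,0],0]])

```text
time: 16.95
ee_pos: [397.0, -388.7, 140.6]
eef_rot: [[1.0, -0.001, -0.001], [-0.001, -1.0, 0.001], [-0.001, -0.001, -1.0]]
force: [-0.2, 0.8, -2.6]
finger_gap: 10.3
grip_force: 29.7
```

```bash
cat >> h.py <<'E'
def rep(q,zlo,dz=16.8):
    s=ctrl.observe();print(s['time'],s['ee_pos'].round(1),s['force'].round(1),s['finger_gap'])
    z=s['ee_pos'][2]-dz
    for n in('wrist','side','top'):
        C=look(n,f'{n}{int(s["time"]*100)}.png'); print(n,'held',ring(C,q,z+41,z+52)); 
        try: print('    below',ring(C,q,zlo-4,zlo+6))
        except Exception as e: print(e)
        r=np.hypot(*(C[:,:2]-q).T);m=C[abs(r-65)<3.5];m=m[abs(m[:,2]-z-46)<9];print('   plane',np.linalg.lstsq(np.c_[m[:,:2]-q,np.ones(len(m))],m[:,2],rcond=None)[0].round(4),'expect',z+46)
E
python3 -c "
from h import *
rep([398,-324],88)"
```

```text
16.95 [ 397.  -388.7  140.6] [-0.2  0.8 -2.6] 10.298585493945362
wrist held (array([ 395.2, -325.2]), 12189, array([ 930, 2478, 2772, 2430, 1925, 1365,  289]), array([59. , 70.7]))
    below (array([ 399.7, -323.7]), 2366, array([  11,  784, 1175,  396]), array([58.8, 69.5]))
   plane [-3.400000e-03 -4.200000e-03  1.688829e+02] expect 169.82193457780454
side held (array([ 394.6, -326.7]), 311, array([49, 13, 41, 69, 57, 29, 53]), array([59.5, 72.4]))
    below (array([ 398.2, -324.5]), 298, array([59, 73, 75, 58, 27,  6]), array([58.4, 71.4]))
   plane [3.700000e-03 1.700000e-02 1.674362e+02] expect 169.82193457780454
top held (array([ 396.4, -322.7]), 301, array([23, 59, 58, 56, 61, 44]), array([59.8, 70.8]))
    below (array([ 398.6, -320.6]), 107, array([ 3, 26, 43, 31,  4]), array([59. , 69.7]))
   plane [1.100000e-03 6.500000e-03 1.693104e+02] expect 169.82193457780454
```

carry_out(motion=[[0,[0.05,-0.03,0.1],0],[0,[0,0,0.2],0],[0,[0,0,0.16],0],[0,[0,0,0.1],0],[0,[0,0,0],0],[0,[0,0,0],0]])

```text
time: 17.7
ee_pos: [400.4, -387.4, 113.5]
eef_rot: [[1.0, -0.0, -0.0], [-0.0, -1.0, -0.0], [-0.0, 0.0, -1.0]]
force: [0.4, -0.1, -1.2]
finger_gap: 10.2
grip_force: 29.7
```

```bash
python3 -c "
from h import *
rep([398,-324],88)"
```

```text
17.7 [ 400.4 -387.4  113.5] [ 0.4 -0.1 -1.2] 10.179174439961617
wrist held (array([ 398.5, -323.9]), 12163, array([ 912, 2485, 2772, 2449, 1909, 1350,  286]), array([59. , 70.7]))
    below (array([ 401.9, -325.6]), 1073, array([  3, 412, 564,  94]), array([62.5, 67.8]))
   plane [ 8.100000e-03 -9.000000e-03  1.418741e+02] expect 142.66349030164469
side held (array([ 397.5, -325.8]), 301, array([49, 11, 35, 69, 57, 25, 55]), array([59.9, 72.1]))
    below (array([ 398., -325.]), 255, array([42, 77, 74, 59,  3]), array([57.4, 71.4]))
   plane [3.300000e-03 4.000000e-03 1.404905e+02] expect 142.66349030164469
top held (array([ 399.1, -322. ]), 266, array([24, 52, 51, 50, 57, 32]), array([59.6, 70.4]))
    below (array([ 399.2, -317.3]), 47, array([11, 15, 16,  5]), array([62.7, 68.7]))
   plane [-2.800000e-03 -5.800000e-03  1.422008e+02] expect 142.66349030164469
```

carry_out(motion=[[0,[0,-0.01,0.08],0],[0,[0,0,0.06],0],[0,[0,0,0.05],0],[0,[0,0,0.05],0],[0,[0,0,0.04],0],[0,[0,0,0.03],0],[0,[0,0,0.02],0],[0,[0,0,0],0]])

```text
time: 18.65
ee_pos: [400.6, -386.8, 97.1]
eef_rot: [[1.0, 0.0, 0.0], [0.0, -1.0, -0.0], [0.0, 0.0, -1.0]]
force: [-1.3, -0.5, 0.4]
finger_gap: 10.3
grip_force: 29.7
```

```bash
python3 -c "
from h import *
rep([398,-324],50)"
```

```text
18.65 [ 400.6 -386.8   97.1] [-1.3 -0.5  0.4] 10.275900954986243
wrist held (array([ 398.6, -323.4]), 12292, array([ 913, 2482, 2799, 2461, 1947, 1379,  311]), array([59. , 70.8]))
    below (array([ 408.5, -329.8]), 3507, array([ 289, 1131, 1212,  875]), array([58.6, 73. ]))
   plane [ 1.390000e-02 -1.020000e-02  1.254037e+02] expect 126.32574392284818
side held (array([ 397.7, -324.5]), 301, array([54,  1, 35, 68, 61, 28, 54]), array([60., 72.]))
    below (array([ 397.8, -333.4]), 331, array([ 52, 105, 101,  68,   3,   2]), array([57.5, 73.5]))
   plane [2.80000e-03 5.60000e-03 1.24047e+02] expect 126.32574392284818
top held (array([ 399. , -321.1]), 264, array([23, 51, 57, 53, 54, 26]), array([59.1, 71. ]))
    below (array([ 397.9, -312.6]), 133, array([ 2, 33, 34, 33, 31]), array([57.8, 73.8]))
   plane [-6.100000e-03 -5.900000e-03  1.260431e+02] expect 126.32574392284818
```

carry_out(motion=[[0,[0,0,0.015],0],[0,[0,0,0],0],[24,[0,0,0],0],[24,[0,0,0],0],[24,[0,0,0],0],[24,[0,0,-0.2],0],[24,[0,0,-0.6],0],[24,[0,0,-0.8],0]])

```text
time: 19.6
ee_pos: [399.7, -386.3, 176.8]
eef_rot: [[1.0, -0.0, -0.003], [-0.0, -1.0, 0.001], [-0.003, -0.001, -1.0]]
force: [0.5, 0.7, -0.7]
finger_gap: 24.1
grip_force: 0.0
```

carry_out(motion=[[26,[0,0,-0.4],0],[26,[0,0,0],0]])

```text
time: 19.8
ee_pos: [401.5, -387.8, 199.2]
eef_rot: [[1.0, 0.0, 0.003], [0.0, -1.0, -0.002], [0.003, 0.002, -1.0]]
force: [0.8, -0.4, -0.7]
finger_gap: 25.8
grip_force: 0.0
```

```bash
python3 - <<'E'
from h import *
s=ctrl.observe();print(s['time'],s['ee_pos'])
for n in('wrist','top','side'):
    C=look(n,n+'B.png'); q=[398,-324];print(n,'buns',ring(C,q,122,132),'veg',ring(C,[626,-219],43,51))
    r=np.hypot(*(C[:,:2]-q).T);m=C[abs(r-65)<3.5];m=m[abs(m[:,2]-126)<9];print('   plane',np.linalg.lstsq(np.c_[m[:,:2]-q,np.ones(len(m))],m[:,2],rcond=None)[0].round(4))
E
```

```text
19.8 [ 401.45732851 -387.77477651  199.23361016]
wrist buns (array([ 398.8, -322.8]), 6322, array([ 243,  751,  931, 1020, 1011,  867,  787,  712]), array([59.3, 70.5])) veg (array([ 624.7, -218.6]), 1058, array([499,   9, 550]), array([59., 70.]))
   plane [ 5.100000e-03 -7.000000e-03  1.258314e+02]
top buns (array([ 398.5, -321.5]), 313, array([47, 19, 43, 50, 56, 52, 46]), array([59.9, 71. ])) veg (array([ 626.5, -218.4]), 264, array([37, 29, 36, 36, 35, 30, 31, 30]), array([59. , 70.8]))
   plane [-4.100000e-03 -1.800000e-03  1.257814e+02]
side buns (array([ 397.7, -323.9]), 457, array([61, 73, 73, 63, 54, 49, 24, 60]), array([58.4, 71.5])) veg (array([ 626.6, -218.7]), 354, array([43, 58, 56, 42, 45, 41, 39, 30]), array([57.5, 71. ]))
   plane [-1.700000e-03  3.000000e-04  1.240139e+02]
```

View pics/sideB.png

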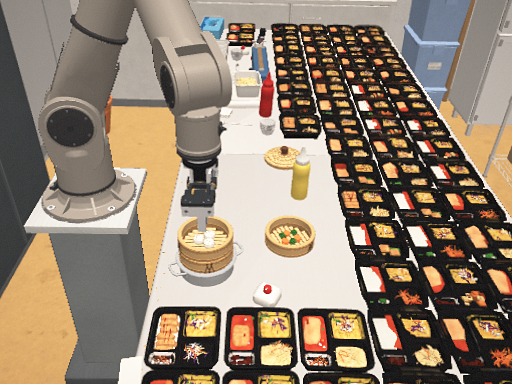

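The side view shows the two baskets seated at (206,245); the veg basket at (290,237) is next.

carry_out(motion=[[26,[0.56,-0.26,0],0],[26,[0.56,-0.26,0],0],[26,[0.56,-0.26,0],0],[26,[0.56,-0.26,0],0],[26,[0.56,-0.26,0],0],[26,[0.56,-0.26,0],0],[26,[0.56,-0.26,0],0],[26,[0.56,-0.26,0],0]])

```text
time: 20.75
ee_pos: [625.1, -281.8, 194.8]
eef_rot: [[1.0, -0.0, -0.002], [-0.0, -1.0, 0.001], [-0.002, -0.001, -1.0]]
force: [0.7, 0.2, 0.3]
finger_gap: 26.0
grip_force: 0.0
```

carry_out(motion=[[26,[0,0,0.5],0],[26,[0,0,0.7],0],[26,[0,0,0.7],0],[26,[0,0,0.2],0],[26,[0,0,0],0],[26,[0,0,0],0]])

```text
time: 21.35
ee_pos: [624.8, -283.3, 92.3]
eef_rot: [[1.0, -0.0, 0.001], [-0.0, -1.0, -0.001], [0.001, 0.001, -1.0]]
force: [0.5, -0.2, 1.0]
finger_gap: 26.3
grip_force: 0.0
```

carry_out(motion=[[26,[0.03,0,0.3],0],[26,[0,0,0.4],0],[26,[0,0,0.4],0],[26,[0,0,0.3],0],[26,[0,0,0.11],0],[26,[0,0,0],0],[26,[0,0,0],0]])

```text
time: 22.05
ee_pos: [626.2, -283.0, 16.1]
eef_rot: [[1.0, 0.0, 0.0], [0.0, -1.0, -0.0], [0.0, 0.0, -1.0]]
force: [0.4, 0.8, -0.1]
finger_gap: 26.1
grip_force: 0.0
```

carry_out(motion=[[0,[0,0,0],0],[0,[0,0,0],0],[0,[0,0,0],0],[0,[0,0,0],0],[0,[0,0,0],0],[0,[0,0,0],0]])

```text
time: 22.65
ee_pos: [626.3, -282.7, 16.3]
eef_rot: [[1.0, 0.0, 0.001], [0.0, -1.0, -0.0], [0.001, 0.0, -1.0]]
force: [-1.5, 0.7, 5.6]
finger_gap: 10.1
grip_force: 29.6
```

carry_out(motion=[[0,[0,0,-0.05],0],[0,[0,0,-0.15],0],[0,[0,0,-0.4],0],[0,[0,0,-0.6],0],[0,[0,0,-0.6],0],[0,[0,0,-0.6],0],[0,[0,0,-0.5],0],[0,[0,0,-0.3],0]])

```text
time: 23.45
ee_pos: [626.4, -283.3, 179.2]
eef_rot: [[1.0, -0.0, 0.003], [-0.0, -1.0, -0.001], [0.003, 0.001, -1.0]]
force: [-0.1, -0.2, -2.1]
finger_gap: 10.0
grip_force: 29.6
```

carry_out(motion=[[0,[-0.2,0.09,0],0],[0,[-0.4,0.18,0],0],[0,[-0.5,0.23,0],0],[0,[-0.5,0.23,0],0],[0,[-0.5,0.23,0],0],[0,[-0.5,0.23,0],0],[0,[-0.5,0.23,0],0],[0,[-0.5,0.23,0],0]])

```text
time: 24.25
ee_pos: [443.7, -365.2, 174.7]
eef_rot: [[1.0, -0.0, -0.001], [-0.0, -1.0, 0.001], [-0.001, -0.001, -1.0]]
force: [-0.7, -0.9, -2.1]
finger_gap: 10.4
grip_force: 29.6
```

carry_out(motion=[[0,[-0.45,0.2,0],0],[0,[-0.3,0.14,0],0],[0,[-0.22,0.09,0],0],[0,[0,0,0],0],[0,[0,0,0],0],[0,[0,0,0],0]])

```text
time: 24.85
ee_pos: [398.6, -386.2, 175.6]
eef_rot: [[1.0, 0.002, -0.0], [0.002, -1.0, -0.0], [-0.0, 0.0, -1.0]]
force: [0.6, 0.6, -2.2]
finger_gap: 10.1
grip_force: 29.6
```

```bash
python3 -c "
from h import *
rep([398,-324],126,16.3)"
```

```text
24.85 [ 398.6 -386.2  175.6] [ 0.6  0.6 -2.2] 10.09170100479766
wrist held (array([ 400.2, -322.9]), 12586, array([ 923, 2554, 2913, 2453, 2006, 1580,  157]), array([58.9, 70.6]))
    below (array([ 400.9, -324. ]), 1303, array([ 14, 558, 671,  60]), array([60.8, 68.1]))
   plane [ 1.080000e-02 -1.690000e-02  2.043648e+02] expect 205.26832271638966
side held (array([ 398.9, -324.8]), 323, array([43, 21, 58, 72, 58, 31, 40]), array([59.2, 72.2]))
    below (array([ 397.7, -324.5]), 324, array([63, 78, 74, 69, 26, 14]), array([58.1, 71.7]))
   plane [1.00000e-04 5.60000e-03 2.02858e+02] expect 205.26832271638966
top held (array([ 400.4, -320.6]), 373, array([21,  6, 32, 64, 59, 64, 66, 61]), array([59.4, 71. ]))
    below (array([ 398.7, -318.7]), 95, array([16, 36, 32, 11]), array([60.4, 69.9]))
   plane [-5.30000e-03 -2.80000e-03  2.04841e+02] expect 205.26832271638966
```

carry_out(motion=[[0,[-0.03,0,0.1],0.002],[0,[0,0,0.2],0],[0,[0,0,0.2],0],[0,[0,0,0.1],0],[0,[0,0,0],0],[0,[0,0,0],0]])

```text
time: 25.6
ee_pos: [395.9, -386.9, 145.7]
eef_rot: [[1.0, -0.002, -0.0], [-0.002, -1.0, -0.0], [-0.0, 0.0, -1.0]]
force: [-0.2, 0.2, -1.9]
finger_gap: 10.3
grip_force: 29.6
```

```bash
python3 -c "
from h import *
rep([398,-324],126,16.3)"
```

```text
25.6 [ 395.9 -386.9  145.7] [-0.2  0.2 -1.9] 10.294002675534228
wrist held (array([ 397.8, -323.6]), 12560, array([ 936, 2563, 2915, 2433, 1992, 1565,  156]), array([58.9, 70.7]))
    below (array([ 402.3, -324.7]), 848, array([  1, 304, 454,  89]), array([63.1, 67.7]))
   plane [ 1.760000e-02 -1.040000e-02  1.744283e+02] expect 175.40134852964331
side held (array([ 397., -326.]), 309, array([34, 10, 63, 74, 58, 30, 40]), array([58.4, 72. ]))
    below (array([ 398.3, -324.6]), 233, array([29, 76, 73, 52,  3]), array([57.2, 71.5]))
   plane [-3.000000e-03  7.100000e-03  1.739211e+02] expect 175.40134852964331
top held (array([ 398.5, -321.3]), 336, array([ 4, 31, 59, 60, 61, 63, 58]), array([59.1, 70.9]))
    below (array([ 400. , -316.7]), 40, array([10, 16, 12,  2]), array([62.9, 68.2]))
   plane [-3.000000e-04  1.200000e-03  1.755689e+02] expect 175.40134852964331
```

carry_out(motion=[[0,[0.015,-0.015,0.04],0],[0,[0,0,0.05],0],[0,[0,0,0.05],0],[0,[0,0,0.04],0],[0,[0,0,0.03],0],[0,[0,0,0.03],0],[0,[0,0,0],0],[0,[0,0,0],0]])

```text
time: 26.55
ee_pos: [396.8, -386.1, 134.2]
eef_rot: [[1.0, -0.002, 0.0], [-0.002, -1.0, 0.0], [0.0, -0.0, -1.0]]
force: [-2.5, 3.9, 10.3]
finger_gap: 10.4
grip_force: 29.7
```

```bash
python3 -c "
from h import *
rep([398,-324],88,16.3)"
```

```text
26.55 [ 396.8 -386.1  134.2] [-2.5  3.9 10.3] 10.368998516687274
wrist held (array([ 398.7, -322.9]), 12712, array([ 936, 2552, 2912, 2475, 2050, 1610,  177]), array([58.9, 70.7]))
    below (array([ 402.6, -326.4]), 409, array([  3, 188, 196,  22]), array([63.9, 67.4]))
   plane [ 1.900000e-02 -1.050000e-02  1.629119e+02] expect 163.90128317627534
side held (array([ 397.7, -324.6]), 314, array([36,  7, 55, 69, 63, 36, 48]), array([60.1, 72.7]))
    below (array([ 398.2, -327.7]), 168, array([18, 55, 59, 35,  1]), array([61.2, 70.9]))
   plane [-2.100000e-03  8.100000e-03  1.622242e+02] expect 163.90128317627534
top held (array([ 399.2, -320.7]), 313, array([30, 58, 56, 55, 62, 52]), array([59.7, 71. ]))
    below (array([ 399.2, -316. ]), 14, array([2, 5, 5, 2]), array([64.2, 68. ]))
   plane [-1.500000e-03 -3.700000e-03  1.637684e+02] expect 163.90128317627534
```

carry_out(motion=[[24,[0,0,0],0],[24,[0,0,0],0],[24,[0,0,0],0],[24,[0,0,-0.2],0],[24,[0,0,-0.6],0],[24,[0,0,-0.8],0],[30,[0,0,-0.6],0],[40,[0,0,0],0]])

```text
time: 27.5
ee_pos: [397.7, -387.5, 247.7]
eef_rot: [[1.0, -0.002, 0.004], [-0.002, -1.0, -0.002], [0.004, 0.002, -1.0]]
force: [0.8, 0.1, -1.5]
finger_gap: 35.2
grip_force: 0.0
```

```bash
python3 - <<'E'
from h import *
s=ctrl.observe();print(s['time'],s['ee_pos'])
for n in('wrist','top','side'):
    C=look(n,n+'V.png'); q=[398,-324];print(n,'veg',ring(C,q,160,170))
    r=np.hypot(*(C[:,:2]-q).T);m=C[abs(r-65)<3.5];m=m[abs(m[:,2]-164)<9];print('   plane',np.linalg.lstsq(np.c_[m[:,:2]-q,np.ones(len(m))],m[:,2],rcond=None)[0].round(4))
    if n!='wrist':
        r=np.hypot(*(C[:,:2]-[632.5,216.6]).T);k=C[(r<30)&(C[:,2]>50)&(C[:,2]<64)];print(' knob',k[:,:2].mean(0),(k.max(0)+k.min(0))/2,len(k),' hoop',ring(C,[632.5,216.6],14,26,64,7))
E
```

```text
27.5 [ 397.72205215 -387.50889872  247.73279683]
wrist veg (array([ 398.8, -321.9]), 6019, array([225, 743, 872, 973, 925, 819, 749, 713]), array([59.4, 70.5]))
   plane [ 5.200000e-03 -8.000000e-03  1.636024e+02]
top veg (array([ 398.6, -320.9]), 339, array([47, 25, 51, 54, 55, 52, 55]), array([59.7, 71.2]))
   plane [-2.000000e-03 -4.300000e-03  1.638681e+02]
 knob [632.3795526  216.91483085] [632.50807994 216.26194526  57.00975655] 45  hoop (array([632.7, 216.7]), 392, array([50, 57, 49, 49, 47, 44, 42, 54]), array([57.6, 70.8]))
side veg (array([ 397.5, -323.2]), 476, array([61, 81, 71, 64, 57, 55, 29, 58]), array([58.9, 72.1]))
   plane [ 1.300000e-03 -8.000000e-04  1.618146e+02]
 knob [632.24804806 215.85932917] [631.90312004 217.29347226  56.10348817] 35  hoop (array([632.2, 215.2]), 148, array([36, 36, 24,  7, 10, 14, 21]), array([57.1, 69.8]))
```

carry_out(motion=[[50,[0.29,-0.74,0],0],[50,[0.29,-0.74,0],0],[50,[0.29,-0.74,0],0],[50,[0.29,-0.74,0],0],[50,[0.29,-0.74,0],0],[50,[0.29,-0.74,0],0],[50,[0.29,-0.74,0],0],[50,[0.29,-0.74,0],0]])

```text
time: 28.45
ee_pos: [513.2, -88.3, 243.1]
eef_rot: [[1.0, -0.002, -0.001], [-0.002, -1.0, 0.0], [-0.001, -0.0, -1.0]]
force: [0.9, -0.0, -0.2]
finger_gap: 50.0
grip_force: 0.0
```

carry_out(motion=[[50,[0.29,-0.74,0],0],[50,[0.29,-0.74,0],0],[50,[0.29,-0.74,0],0],[50,[0.29,-0.74,0],0],[50,[0.29,-0.74,0],0],[50,[0.29,-0.74,0],0],[50,[0.29,-0.74,0],0],[50,[0.29,-0.74,0],0]])

```text
time: 29.25
ee_pos: [629.8, 207.1, 242.4]
eef_rot: [[1.0, -0.002, -0.002], [-0.002, -1.0, -0.001], [-0.002, 0.001, -1.0]]
force: [0.7, -0.2, 0.2]
finger_gap: 50.0
grip_force: 0.0
```

carry_out(motion=[[50,[0.07,-0.23,0.5],0],[50,[0,0,0.7],0],[50,[0,0,0.7],0],[50,[0,0,0.5],0],[50,[0,0,0.4],0],[50,[0,0,0],0],[50,[0,0,0],0]])

```text
time: 29.95
ee_pos: [633.6, 216.8, 104.0]
eef_rot: [[1.0, -0.002, -0.0], [-0.002, -1.0, -0.001], [-0.0, 0.001, -1.0]]
force: [0.6, 0.1, 0.5]
finger_gap: 50.3
grip_force: 0.0
```

```bash
python3 - <<'E'
from h import *
s=ctrl.observe();print(s['time'],s['ee_pos'],s['joint_positions'].round(2))
for n in('wrist','top','side'):
    C=look(n,n+'L.png')
    r=np.hypot(*(C[:,:2]-[632.5,216.6]).T);k=C[(r<30)&(C[:,2]>50)&(C[:,2]<64)];print(n,' knob',len(k),k[:,:2].mean(0) if len(k) else 0,' hoop',ring(C,[632.5,216.6],14,26,64,7))
E
```

```text
29.95 [633.63872855 216.75751706 104.04965043] [-1.08  0.74  0.99  1.74 -0.71  1.06 -1.41]
wrist  knob 1032 [633.68450637 220.28743838]  hoop (array([633.1, 220. ]), 6292, array([ 526,  494,  959, 1167, 1184,  965,  558,  439]), array([57.3, 70.4]))
top  knob 3 [622.38642691 218.81019684]  hoop (array([632.2, 214.1]), 146, array([51, 43,  3,  3, 46]), array([57.4, 70. ]))
side  knob 33 [633.22409185 217.14088129]  hoop (array([630.4, 218.7]), 146, array([32, 41, 26, 12,  6, 12, 17]), array([57.7, 70. ]))
```

View pics/wristL.png

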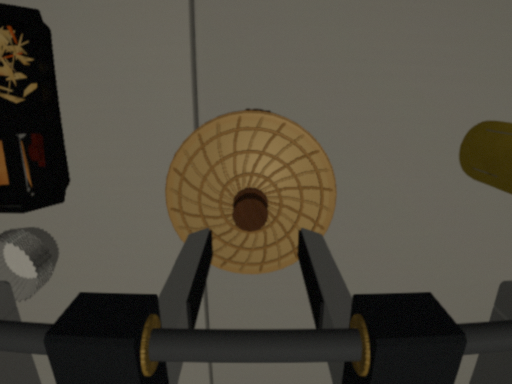

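The wrist view shows the knob at (250,210), centred between the fingers, which have their tips at (200,235) and (312,235).

carry_out(motion=[[44,[0,-0.05,0.2],0],[44,[0,0,0.35],0],[44,[0,0,0.35],0],[44,[0,0,0.25],0],[44,[0,0,0.13],0],[44,[0,0,0.05],0],[44,[0,0,0],0],[44,[0,0,0],0]])

```text
time: 30.9
ee_pos: [633.8, 219.6, 37.7]
eef_rot: [[1.0, -0.002, 0.001], [-0.002, -1.0, 0.0], [0.001, -0.0, -1.0]]
force: [0.3, -0.1, 1.2]
finger_gap: 44.2
grip_force: 0.0
```

carry_out(motion=[[0,[0,0,0],0],[0,[0,0,0],0],[0,[0,0,0],0],[0,[0,0,0],0],[0,[0,0,0],0],[0,[0,0,0],0]])

```text
time: 31.5
ee_pos: [633.5, 219.7, 37.5]
eef_rot: [[1.0, -0.002, 0.0], [-0.002, -1.0, 0.0], [0.0, -0.0, -1.0]]
force: [-1.0, 1.1, 6.4]
finger_gap: 24.5
grip_force: 30.0
```

carry_out(motion=[[0,[0,0,-0.05],0],[0,[0,0,-0.15],0],[0,[0,0,-0.5],0],[0,[0,0,-0.7],0],[0,[0,0,-0.8],0],[0,[0,0,-0.8],0],[0,[0,0,-0.7],0],[0,[0,0,-0.5],0]])

```text
time: 32.3
ee_pos: [633.7, 219.3, 250.2]
eef_rot: [[1.0, -0.002, 0.002], [-0.002, -1.0, 0.001], [0.002, -0.001, -1.0]]
force: [0.1, 1.3, -1.4]
finger_gap: 25.0
grip_force: 30.0
```

```bash
python3 - <<'E'
from h import *
s=ctrl.observe();print(s['time'],s['ee_pos'],s['force'],s['finger_gap'],s['grip_force'])
C=look('wrist','wristL2.png');z=s['ee_pos'][2]-37.5
print(ring(C,[633.5,219.7],z+14,z+26,64,7))
E
```

```text
32.3 [633.73873253 219.31101034 250.15848303] [ 0.07410781  1.26467251 -1.44467317] 25.034865555215017 29.999605949269608
(array([633.6, 219.1]), 10163, array([ 376, 1141, 1533, 2040, 2001, 1558, 1122,  392]), array([57.3, 70.3]))
```

View pics/wristL2.png

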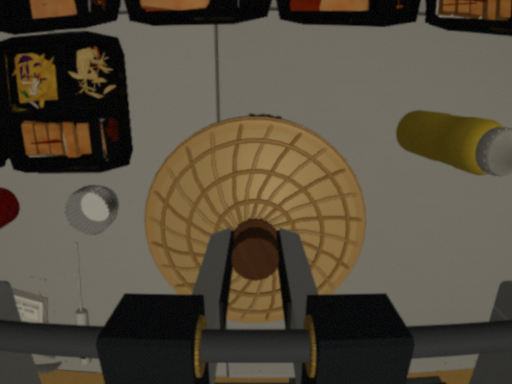

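The lid hangs level, with its knob at (255,250) between the fingers and its centre on the TCP. I'll carry it over the tower.

carry_out(motion=[[0,[-0.09,0.2,0],0],[0,[-0.17,0.4,0],0],[0,[-0.217,0.5,0],0],[0,[-0.217,0.5,0],0],[0,[-0.217,0.5,0],0],[0,[-0.217,0.5,0],0],[0,[-0.217,0.5,0],0],[0,[-0.217,0.5,0],0]])

```text
time: 33.15
ee_pos: [553.4, 38.1, 246.4]
eef_rot: [[1.0, -0.002, -0.001], [-0.002, -1.0, -0.0], [-0.001, 0.0, -1.0]]
force: [0.5, 0.1, -0.8]
finger_gap: 24.8
grip_force: 30.0
```

carry_out(motion=[[0,[-0.217,0.5,0],0],[0,[-0.217,0.5,0],0],[0,[-0.217,0.5,0],0],[0,[-0.217,0.5,0],0],[0,[-0.217,0.5,0],0],[0,[-0.217,0.5,0],0],[0,[-0.217,0.5,0],0],[0,[-0.217,0.5,0],0]])

```text
time: 33.95
ee_pos: [466.7, -161.9, 247.2]
eef_rot: [[1.0, -0.002, 0.0], [-0.002, -1.0, 0.0], [0.0, -0.0, -1.0]]
force: [-0.1, 0.1, -0.2]
finger_gap: 24.9
grip_force: 30.0
```

carry_out(motion=[[0,[-0.217,0.5,0],0],[0,[-0.217,0.5,0],0],[0,[-0.217,0.5,0],0],[0,[-0.217,0.5,0],0],[0,[-0.217,0.5,0],0],[0,[-0.17,0.4,0],0],[0,[-0.1,0.23,0],0],[0,[-0.03,0.1,0],0]])

```text
time: 34.75
ee_pos: [396.6, -323.3, 247.3]
eef_rot: [[1.0, -0.004, 0.0], [-0.004, -1.0, -0.0], [0.0, 0.0, -1.0]]
force: [0.1, 0.2, -1.4]
finger_gap: 24.7
grip_force: 30.0
```

carry_out(motion=[[0,[0,0,0.2],0],[0,[0,0,0.2],0],[0,[0,0,0],0],[0,[0,0,0],0]])

```text
time: 35.15
ee_pos: [398.3, -320.9, 226.8]
eef_rot: [[1.0, -0.001, -0.001], [-0.001, -1.0, 0.0], [-0.001, -0.0, -1.0]]
force: [0.8, -0.9, -0.9]
finger_gap: 24.6
grip_force: 30.0
```

```bash
cat >> h.py <<'E'
def lid(q):
    s=ctrl.observe();z=s['ee_pos'][2]-37.5;print(s['time'],s['ee_pos'].round(1),s['force'].round(1),'z',z)
    for n in('wrist','side'):
        C=look(n,f'{n}{int(s["time"]*100)}.png');print(n,'lid',ring(C,q,z+14,z+26,64,7),'veg',ring(C,q,160,170))
        r=np.hypot(*(C[:,:2]-q).T);m=C[(abs(r-64)<5)&(abs(C[:,2]-z-21)<9)];print('   plane',np.linalg.lstsq(np.c_[m[:,:2]-q,np.ones(len(m))],m[:,2],rcond=None)[0].round(4))
E
python3 -c "
from h import *
lid([398,-323])"
```

```text
35.15 [ 398.3 -320.9  226.8] [ 0.8 -0.9 -0.9] z 189.34339978390105
wrist lid (array([ 398. , -321.3]), 10164, array([ 378, 1092, 1520, 2042, 2022, 1594, 1129,  387]), array([57.3, 70.3])) veg (array([ 403.3, -321.7]), 410, array([  4, 189, 217]), array([63.2, 67.3]))
   plane [-6.200000e-03  9.300000e-03  2.113861e+02]
side lid (array([ 397.3, -326.7]), 550, array([82, 99, 97, 99, 62, 34, 22, 55]), array([57.2, 70.5])) veg (array([ 397.8, -323.8]), 304, array([62, 78, 72, 68, 20,  4]), array([58.7, 71.6]))
   plane [-8.700000e-03  2.620000e-02  2.107865e+02]
```

carry_out(motion=[[0,[0.01,0,0.1],0],[0,[0,0,0.15],0],[0,[0,0,0.15],0],[0,[0,0,0.05],0],[0,[0,0,0],0],[0,[0,0,0],0]])

```text
time: 35.85
ee_pos: [398.7, -321.6, 204.8]
eef_rot: [[1.0, -0.002, -0.0], [-0.002, -1.0, -0.0], [-0.0, 0.0, -1.0]]
force: [-0.3, 0.1, -1.2]
finger_gap: 24.6
grip_force: 30.0
```

```bash
python3 -c "
from h import *
lid([398,-323])"
```

```text
35.85 [ 398.7 -321.6  204.8] [-0.3  0.1 -1.2] z 167.30859641211316
wrist lid (array([ 398.5, -321.9]), 10189, array([ 374, 1103, 1537, 2053, 2037, 1592, 1114,  379]), array([57.3, 70.3])) veg (array([ 404.1, -321.6]), 180, array([ 54, 126]), array([63.9, 66.8]))
   plane [-1.600000e-03  4.800000e-03  1.893012e+02]
side lid (array([ 398.2, -325.6]), 564, array([ 88, 108, 103,  91,  59,  36,  24,  55]), array([57.3, 70.6])) veg (array([ 398.3, -324.3]), 242, array([36, 75, 71, 57,  3]), array([57.9, 71.3]))
   plane [-6.700000e-03  2.260000e-02  1.885277e+02]
```

carry_out(motion=[[0,[0,-0.01,0.05],0],[0,[0,0,0.05],0],[0,[0,0,0.04],0],[0,[0,0,0.04],0],[0,[0,0,0.03],0],[0,[0,0,0.015],0],[0,[0,0,0],0],[0,[0,0,0],0]])

```text
time: 36.75
ee_pos: [398.8, -321.0, 193.5]
eef_rot: [[1.0, -0.002, -0.0], [-0.002, -1.0, -0.0], [-0.0, 0.0, -1.0]]
force: [-0.3, 0.2, -0.1]
finger_gap: 24.3
grip_force: 30.0
```

```bash
python3 -c "
from h import *
lid([398,-323])"
```

```text
36.75 [ 398.8 -321.   193.5] [-0.3  0.2 -0.1] z 156.00962976261428
wrist lid (array([ 398.5, -321.3]), 10166, array([ 375, 1102, 1525, 2049, 2037, 1596, 1108,  374]), array([57.3, 70.3])) veg (array([ 404.4, -322.5]), 123, array([ 5, 59, 59]), array([64.2, 66.5]))
   plane [-1.800000e-03  9.500000e-03  1.780413e+02]
side lid (array([ 398.4, -324.5]), 573, array([ 88, 112, 106,  95,  58,  38,  21,  55]), array([57.2, 70.7])) veg (array([ 397.9, -327.1]), 174, array([21, 59, 61, 33]), array([60.9, 70.3]))
   plane [-7.800000e-03  2.510000e-02  1.770386e+02]
```

carry_out(motion=[[0,[0,0,0.01],0],[0,[0,0,0.01],0],[0,[0,0,0],0],[0,[0,0,0],0]])

```text
time: 37.25
ee_pos: [398.9, -321.1, 193.3]
eef_rot: [[1.0, -0.002, 0.0], [-0.002, -1.0, 0.001], [0.0, -0.001, -1.0]]
force: [-6.5, 6.3, 22.7]
finger_gap: 24.7
grip_force: 30.0
```

carry_out(motion=[[0,[0,0,-0.015],0],[0,[0,0,0],0],[44,[0,0,0],0],[44,[0,0,0],0],[44,[0,0,0],0],[44,[0,0,-0.3],0],[44,[0,0,-0.7],0],[44,[0,0,-0.7],0]])

```text
time: 38.05
ee_pos: [398.0, -321.4, 279.9]
eef_rot: [[1.0, -0.003, -0.002], [-0.003, -1.0, -0.0], [-0.002, 0.0, -1.0]]
force: [0.6, 0.4, 0.7]
finger_gap: 44.1
grip_force: 0.0
```

carry_out(motion=[[44,[0,-0.5,-0.5],0],[44,[0.2,-0.8,0],0],[44,[0.2,-0.8,0],0],[44,[0.2,-0.8,0],0],[44,[0.2,-0.8,0],0],[44,[0.2,-0.8,0],0],[44,[0,0,0],0],[44,[0,0,0],0]])

```text
time: 38.85
ee_pos: [446.8, -111.2, 298.2]
eef_rot: [[1.0, -0.0, 0.0], [-0.0, -1.0, 0.0], [0.0, -0.0, -1.0]]
force: [-0.3, -1.4, 0.2]
finger_gap: 43.8
grip_force: 0.0
```

```bash
python3 - <<'E'
from h import *
for n in('top','side'):
    C=look(n,n+'F.png');q=[398,-323];print(n,ring(C,q,170,183,64,7))
    r=np.hypot(*(C[:,:2]-q).T);m=C[(abs(r-64)<5)&(abs(C[:,2]-177)<7)];print('   plane',np.linalg.lstsq(np.c_[m[:,:2]-q,np.ones(len(m))],m[:,2],rcond=None)[0].round(4),'top',C[r<12][:,2].max())
    r=np.hypot(*(C[:,:2]-[398,-324.7]).T);m=C[(r>73)&(r<79)&(abs(C[:,2]-50)<5)];print('pan',fit(m[:,:2],76),len(m))
a=cv2.imread('pics/sideF.png')[150:330,130:360];cv2.imwrite('pics/sF.png',cv2.resize(a,None,fx=3,fy=3))
E
```

```text
top (array([ 397.6, -324.1]), 328, array([62, 55, 59, 64, 48, 40]), array([57.3, 70.1]))
   plane [ 2.500000e-03 -2.100000e-03  1.774991e+02] top 220.01181222623904
pan [ 548.25971659 -330.7203397 ] 13
side (array([ 398.2, -325.3]), 571, array([ 86, 103,  99,  88,  59,  43,  36,  57]), array([57.2, 70.7]))
   plane [-4.800000e-03  2.400000e-02  1.771944e+02] top 215.7911419721662
pan [ 397.95264753 -324.89532988] 192
```

View pics/sF.png

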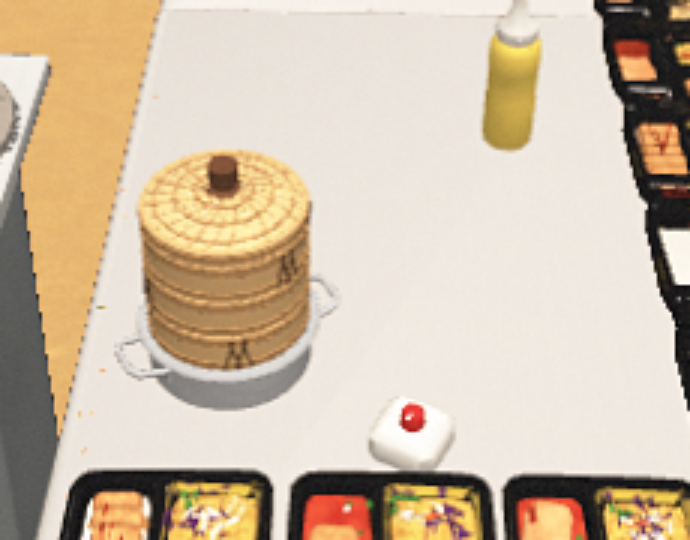

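View pics/topF.png

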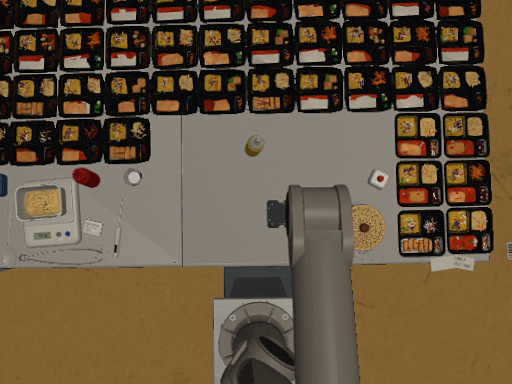

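The enlarged side crop shows the complete tower with its lid knob at (223,172). It stands straight on the pan with no gaps, and the top view shows the bystanders in place and the arm clear.

```bash
python3 -c "
from station import ctrl
print(ctrl.close_job())"
```

```text
the job is handed in; nothing more can be done
None
```

The steamer tower is built and handed in: shumai, buns, veg, then lid, all seated level on the pan, with the pan, bottle, timer and cups left in place, at about 39 s of the 122 s allowed.

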